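# Line up the canister set beside the grinder

## Robot

A 6-joint arm with a two-finger parallel gripper is mounted at the origin on the work surface. World frame = base frame: x ahead of the robot, y to its left, z up, the work surface at z = 0. Lengths are in m, angles in rad, forces in N, time in s.
With the tool pointing down it reaches from about 0.275 to 0.75 m from the base axis. Payload 10.2 kg.
Tool frame: the origin (TCP) lies on the centre line of the jaws, within the pads' length; the fingertips stand 22 mm ahead of it and the grasp point (between the pads) lies 3 mm ahead of it (manip.finger_overhang is the distance from the TCP to the fingertips, in m); z points along the fingers, y is the line along which they close (so a half turn about z gives the same grasp; the last joint's range is limited). The gripper opens to 85 mm and grips with 20 to 120 N. Pads are 22 mm wide; open, the fingers measure 114 mm over their backs; the gripper's body (76 mm by 85 mm) begins 54 mm behind the grasp point. The pads swing forward as they close: fully open they stand 13 mm farther back than shut.
Start: joints at [1.012, 0.313, 1.498, -0, 1.331, -0.223], TCP at [0.173, 0.496, 0.227] pointing down, gripper open.
Joint ranges: [-2.94, 2.94], [-0.97, 2.17], [0.19, 2.56], [-1.23, 4.37], [0.02, 3.11], [-2.88, 2.88]. Speed limits (rad/s): [2.39, 2.39, 3.01, 3.14, 3.14, 3.14].

## Interface

Orientations are given as a 3x3 rotation matrix whose columns are the frame's x, y, z axes.
In Python, from bench import manip, eyes gives the robot as it stands. The module is installed in compiled form; this text tells all that it offers.
- The arm moves only by the tool drive_tool, never from a script. Its argument "motion" is a list of rows, each a list of 3 entries, a list of its own where there are three numbers: the shift along the tool's x, y, z in mm, then the turn about the tool's z in units of 6 degrees (1.0 is 6 degrees), then the opening, from 0 (shut) to 1 (fully open). In form: [[[dx, dy, dz], turn, jaw], ...]. A call has 1 to 20 rows; each row is the pose to reach, as a shift and turn from the pose commanded when the call began, along the tool's axes at that moment; what a row does not reach only later rows make up. A row lasts 1/12 s, in which the tool goes at most 41.7 mm and 7.16 degrees, less where a joint would pass 70% of its speed; a pose out of reach is approached as far as the arm can. A call with a gripper value outside its range is refused whole. The fingers move at their own pace and stop on an object; "force" is the grip in N (left out, the last holds). Time passes only in rows, so rows that repeat a pose let the fingers close. It gives the time, the measured TCP pose, the force, the opening and the grip force at its end, in the units of the state.
- manip.state(): the state, without advancing time (a new reading comes with each control period).
- eyes.snapshot(name): name is "side" or "top"; returns the picture (400x640x3 uint8, blue, green, red); there is no depth.
- eyes.camera_model(name): a dict with "K" (3x3 intrinsics, pixels), "camera_from_world" (4x4, takes a point from world to camera coordinates). Camera axes: x right, y down, z forward; pixel columns grow to the right and rows downward; lengths in m; the calibration is good to about 2 mm. A picture is of the moment at which its call begins. camera_model takes no time and is no camera call.
- manip.job_done(): hands the job in; it is judged then, once.
The state is a dict: "t": time; "joints": joint angles; "qvel": joint speeds; "effort": joint torques, N m; "eef_pos": TCP position; "orientation": TCP orientation; "ft_force": force on the tool from outside, world axes, zero at the start; "wrist_torque": the same for the moment, N m; "finger_gap": finger opening in m; "grip_force": force on a finger pad.
Only numpy, scipy, OpenCV 4.12 (cv2) and the standard library are available. Lean on these libraries where they do the work, as an engineer would, in place of code of your own. Each camera call takes 0.05 s, during which the arm holds its last target. There are 200 camera calls.

## Task

Put the four white canisters with wooden lids back on the shelf board in order of size: the largest on the cork rest nearest the grinder, then each smaller one on the next rest, the smallest farthest from it. Stand each upright and centred on its rest, set down gently without dropping or tipping it, and leave the glass jar with the red lid where it stands.

Things in the scene. Friction and masses are not known exactly. Their poses are not given: they have to be found in the camera images.
- canister_a: The smallest of four loose white stoneware canisters: round, 62 mm across, 70 mm high to the top of its flat dark wooden lid; on the lid's centre a wooden knob, an upright cylinder 28 mm across and 28 mm high (98 mm over all). Lid and canister stay together when lifted by the knob. 0.15 to 0.8 kg. Starts upright on the counter. Origin at the centre of the underside, z up.
- canister_b: The second smallest of four loose white stoneware canisters: round, 74 mm across, 92 mm high to the top of its flat dark wooden lid; on the lid's centre a wooden knob, an upright cylinder 28 mm across and 28 mm high (120 mm over all). Lid and canister stay together when lifted by the knob. 0.15 to 0.8 kg. Starts upright on the counter. Origin at the centre of the underside, z up.
- canister_c: The second largest of four loose white stoneware canisters: round, 86 mm across, 114 mm high to the top of its flat dark wooden lid; on the lid's centre a wooden knob, an upright cylinder 28 mm across and 28 mm high (142 mm over all). Lid and canister stay together when lifted by the knob. 0.15 to 0.8 kg. Starts upright on the counter. Origin at the centre of the underside, z up.
- canister_d: The largest of four loose white stoneware canisters: round, 98 mm across, 136 mm high to the top of its flat dark wooden lid; on the lid's centre a wooden knob, an upright cylinder 28 mm across and 28 mm high (164 mm over all). Lid and canister stay together when lifted by the knob. 0.15 to 0.8 kg. Starts upright on the counter. Origin at the centre of the underside, z up.
- rest_1: Round cork rest, number 1 of four alike from the robot's left (+y), fixed in a straight row on the low dark wooden shelf board: 104 mm across, 4 mm thick, about 120 mm apart. Origin at the centre of its underside, 18 mm above the counter; its upper face is 22 mm above the counter. The row runs left to right, turned up to 6 degrees. A chrome rail 48 mm high runs along the board's far edge.
- rest_2: Round cork rest, number 2 of four alike from the robot's left (+y), fixed in a straight row on the low dark wooden shelf board: 104 mm across, 4 mm thick, about 120 mm apart. Origin at the centre of its underside, 18 mm above the counter; its upper face is 22 mm above the counter. The row runs left to right, turned up to 6 degrees. A chrome rail 48 mm high runs along the board's far edge.
- rest_3: Round cork rest, number 3 of four alike from the robot's left (+y), fixed in a straight row on the low dark wooden shelf board: 104 mm across, 4 mm thick, about 120 mm apart. Origin at the centre of its underside, 18 mm above the counter; its upper face is 22 mm above the counter. The row runs left to right, turned up to 6 degrees. A chrome rail 48 mm high runs along the board's far edge.
- rest_4: Round cork rest, number 4 of four alike from the robot's left (+y), fixed in a straight row on the low dark wooden shelf board: 104 mm across, 4 mm thick, about 120 mm apart. Origin at the centre of its underside, 18 mm above the counter; its upper face is 22 mm above the counter. The row runs left to right, turned up to 6 degrees. A chrome rail 48 mm high runs along the board's far edge.
- grinder: Electric coffee grinder, fixed, off one end of the row of rests (left or right, it changes): grey housing 200 mm deep, 130 mm wide, 343 mm high, wooden lid and knob on top, steel cup under its chute. Origin at the centre of its underside. Off the other end stands a round dark steel knock box, 156 mm across, 110 mm high.
- glass_jar: Round clear glass jar with a red silicone lid, loose on the counter among the canisters but not one of the set: 87 mm across, 118 mm high. To be left where it is. Origin at the centre of its underside.
There are look-alikes about, which are no part of the job. Leave any yellow look-alike of the canister_a alone.

How it is judged:
By the outcome, as a careful person would: the job done as asked, in the order asked, and still so for the second after the job is handed in, with the robot touching nothing.
It also fails if it takes over 102 s, if anything falls off the work surface, if the arm or the gripper's body presses on something with over 40 N, if the wrist force passes 120 N, or if a joint passes its speed limit or range.

## Working session

There is one attempt and no reset: what is moved stays moved. The work goes in short steps, Python scripts to look and compute and a tool call to move; the robot and the scene stay as the last step left them, time stands still between calls to the robot, and variables do not carry over. Pictures are saved under pics/ and viewed, at most 16 in all, crops included, and the job is handed in when it is done.

Besides the shell and the picture viewer there is one more tool, called after "Request:" as a command line: name --argument value ..., lists and objects as JSON in quotes. drive_tool: Moves the arm, as the interface text tells. Its arguments: {"type":"object","properties":{"motion":{"type":"array"},"force":{"type":"number"}},"required":["motion"]}

```bash
mkdir -p pics
python3 - <<'E'
from bench import manip, eyes
import cv2
for n in("top","side"):
    im=eyes.snapshot(n); cv2.imwrite(f"pics/{n}0.png",im)
    m=eyes.camera_model(n); print(m["K"],m["camera_from_world"])
s=manip.state(); print(s["eef_pos"],s["orientation"],s["finger_gap"],manip.finger_overhang)
E
```

```text
[[414.087948     0.         326.25459234]
 [  0.         414.087948   192.46684846]
 [  0.           0.           1.        ]] [[-0.0246352  -0.99960897  0.01322895  0.0118335 ]
 [-0.98918218  0.02245977 -0.14496265  0.4858255 ]
 [ 0.14460885 -0.01665702 -0.98934869  1.40565044]
 [ 0.          0.          0.          1.        ]]
[[483.47869422   0.         314.78017217]
 [  0.         483.47869422 195.67734672]
 [  0.           0.           1.        ]] [[ 0.99642801 -0.08276658  0.01676037 -0.47875999]
 [-0.05076181 -0.74566188 -0.66438814  0.05756647]
 [ 0.0674867   0.66116417 -0.74719976  1.53349368]
 [ 0.          0.          0.          1.        ]]
[0.17288857 0.49545995 0.22668954] [[-9.44154114e-01  3.29503564e-01 -6.40529763e-04]
 [ 3.29504078e-01  9.44153600e-01 -1.02122518e-03]
 [ 2.68261144e-04 -1.17525113e-03 -9.99999273e-01]] 0.0852998007280622 0.022
```

View pics/top0.png

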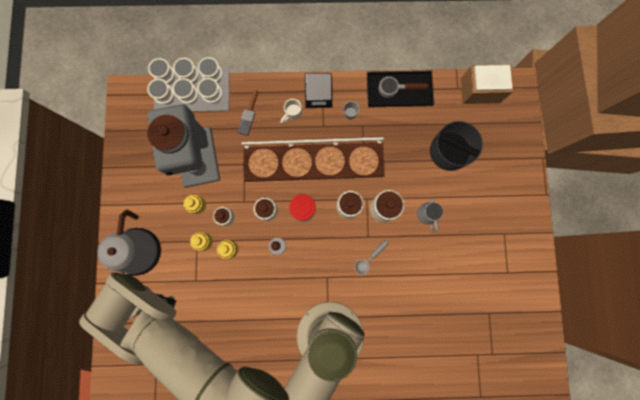

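View pics/side0.png

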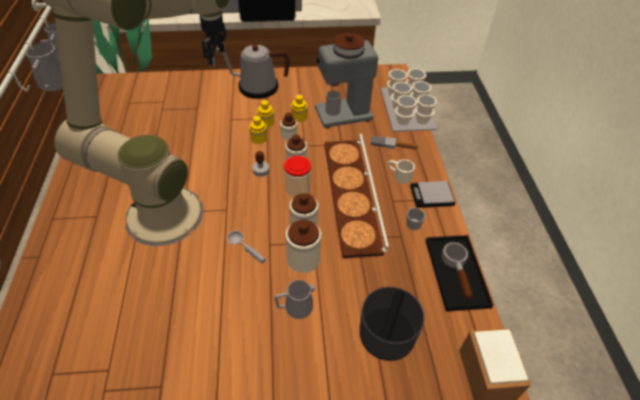

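The grinder is on the left, so d goes to rest_1 (263,162), c to rest_2, b to rest_3 and a to rest_4 (364,160). In the top view the canisters are a (222,215), b (264,208), c (350,204) and d (388,205), with the jar at (302,207).

```bash
cat > h.py <<'E'
from bench import manip, eyes
import cv2, numpy as np
def ray(n,uv,z):
    m=eyes.camera_model(n);T=m["camera_from_world"];R=T[:3,:3];c=-R.T@T[:3,3]
    d=R.T@np.linalg.inv(m["K"])@[uv[0],uv[1],1.];return c+d*(z-c[2])/d[2]
def px(n,p):
    m=eyes.camera_model(n);q=m["K"]@(m["camera_from_world"]@np.r_[p,1])[:3];return q[:2]/q[2]
def blobs(mask,lo,hi):
    n,l,s,c=cv2.connectedComponentsWithStats(mask.astype(np.uint8))
    return [(c[i].round(1),s[i].tolist(),l==i) for i in range(1,n) if lo<s[i][4]<hi]
E
python3 - <<'E'
from h import *
t=cv2.imread("pics/top0.png");s=cv2.imread("pics/side0.png")
cv2.imwrite("pics/tz.png",cv2.resize(t[140:240,205:405],None,fx=4,fy=4,interpolation=cv2.INTER_NEAREST))
cv2.imwrite("pics/sz.png",cv2.resize(s[100:280,240:400],None,fx=3.3,fy=3.3,interpolation=cv2.INTER_NEAREST))
h=cv2.cvtColor(t,cv2.COLOR_BGR2HSV)
# dark lids
for c,b,_ in blobs(((t.max(2)<95)&(np.indices(t.shape[:2])[0]>185)&(np.indices(t.shape[:2])[0]<240)),30,1500): print("dark",c,b)
roi=h[140:185,240:390]
for c,b,_ in blobs((roi[...,2]>125)&(roi[...,1]>60),200,2000): 
    c=c+[240,140]; print("rest",c,b,ray("top",c,.022).round(4))
hs=cv2.cvtColor(s,cv2.COLOR_BGR2HSV)[135:255,325:380]
for c,b,_ in blobs((hs[...,2]>125)&(hs[...,1]>60),200,2000):
    c=c+[325,135]; print("rest side",c,b,ray("side",c,.022).round(4))
E
```

```text
dark [350.3 203.1] [340, 193, 21, 21, 348]
dark [388.9 204.4] [377, 192, 25, 26, 486]
dark [264.2 208.1] [256, 200, 17, 17, 232]
dark [433.7 211. ] [426, 203, 16, 17, 213]
dark [221.9 215.3] [215, 209, 14, 14, 145]
dark [133.9 229.1] [118, 210, 40, 30, 507]
dark [605.5 236.5] [555, 232, 85, 8, 427]
rest [259.7 144.9] [0, 0, 59, 24, 260] [0.6646 0.2331 0.022 ]
rest [374.  145.7] [96, 0, 54, 21, 213] [ 0.6531 -0.1748  0.022 ]
rest [329.4 160.5] [75, 7, 30, 28, 680] [ 0.6024 -0.0139  0.022 ]
rest [363.3 160.5] [109, 7, 30, 28, 675] [ 0.5998 -0.1345  0.022 ]
rest [262.9 162.5] [8, 9, 30, 28, 679] [0.6003 0.2219 0.022 ]
rest [296.5 162. ] [42, 8, 30, 29, 687] [0.5995 0.1029 0.022 ]
rest [333.5 180.6] [5, 22, 145, 23, 829] [ 0.5296 -0.0265  0.022 ]
rest side [330.  218.7] [0, 16, 17, 104, 892] [ 0.5215 -0.0739  0.022 ]
rest side [358.  233.8] [16, 85, 35, 29, 808] [ 0.6002 -0.1383  0.022 ]
```

View pics/tz.png

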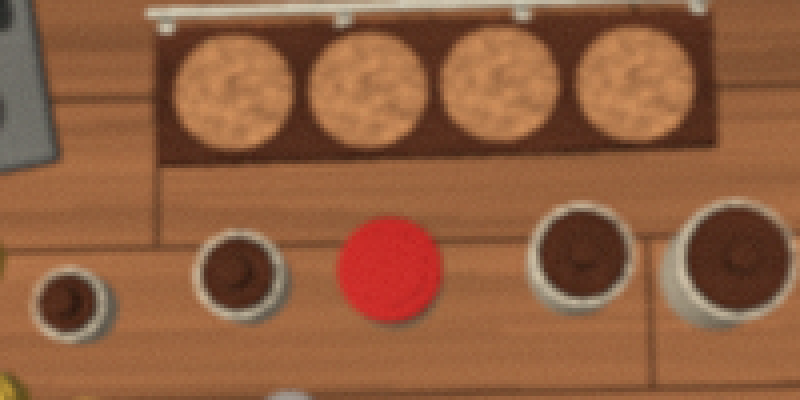

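View pics/sz.png

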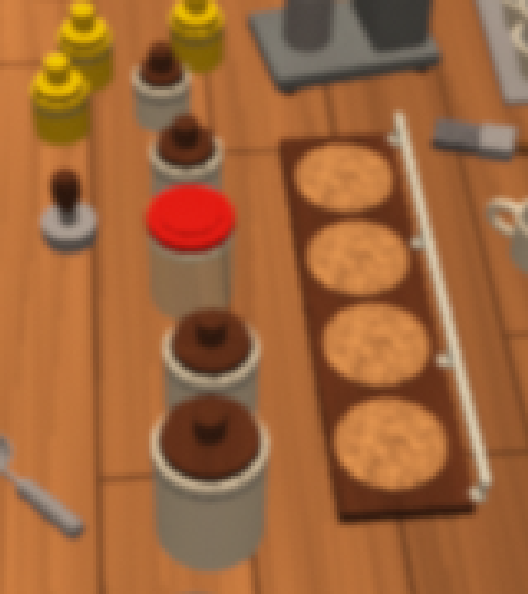

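Positions on the zoom (full-image pixels): the four rests are clear. In the side view the knob tops are about a (288.5,115), b (296,138), c (304,198) and d (303,227). I'll compare those with the lid rays from the top view.

Run:
```python
from h import *
L=dict(a=((221.9,215.3),.07),b=((264.2,208.1),.092),c=((350.3,203.1),.114),d=((388.9,204.4),.136))
S=dict(a=(288.5,115),b=(296,138),c=(304,197.6),d=(303,226.7))
for k,(uv,z) in L.items():
    p=ray("top",uv,z); print(k,p.round(4),"side pred knob",px("side",p+[0,0,.024]).round(1),S[k], ray("side",S[k],z+.024).round(3))
r=np.array([ray("top",c,.022)[:2] for c in((262.9,162.5),(296.5,162),(329.4,160.5),(363.3,160.5))])
i=np.arange(4);print(np.c_[np.polyval(np.polyfit(i,r[:,0],1),i),np.polyval(np.polyfit(i,r[:,1],1),i)].round(4))
for p in r: print(px("side",np.r_[p,.022]).round(1))
s=manip.state();e=s["eef_pos"];R=s["orientation"];p=ray("top",L["d"][0],.136)
tgt=np.array([p[0],p[1],.25]);print("to above d mm",(R.T@(tgt-e)*1000).round(1))
```

```text
a [0.4114 0.3531 0.07  ] side pred knob [287.7 114.6] (288.5, 115) [0.414 0.351 0.094]
b [0.43   0.2083 0.092 ] side pred knob [295.1 136.7] (296, 138) [0.433 0.202 0.116]
c [ 0.4375 -0.0763  0.114 ] side pred knob [303.  195.9] (304, 197.6) [ 0.44  -0.083  0.138]
d [ 0.4278 -0.1991  0.136 ] side pred knob [302.5 224.5] (303, 226.7) [ 0.429 -0.207  0.16 ]
[[ 0.6003  0.222 ]
 [ 0.6004  0.1034]
 [ 0.6006 -0.0152]
 [ 0.6007 -0.1338]]
[343.5 152.3]
[347.6 176.6]
[353.2 202.8]
[357.7 232.8]
to above d mm [-469.5 -571.9  -22.8]
```

Both views agree to a few mm, with a common offset of about 3 mm in y, so I'll use the midpoint. Next, move above d with the jaws along world x.

Request:
drive_tool --motion '[[[-471, -574, -23], 11.8, 0.6], [[-471, -574, -23], 11.8, 0.6], [[-471, -574, -23], 11.8, 0.6], [[-471, -574, -23], 11.8, 0.6], [[-471, -574, -23], 11.8, 0.6], [[-471, -574, -23], 11.8, 0.6], [[-471, -574, -23], 11.8, 0.6], [[-471, -574, -23], 11.8, 0.6], [[-471, -574, -23], 11.8, 0.6], [[-471, -574, -23], 11.8, 0.6], [[-471, -574, -23], 11.8, 0.6], [[-471, -574, -23], 11.8, 0.6], [[-471, -574, -23], 11.8, 0.6], [[-471, -574, -23], 11.8, 0.6], [[-471, -574, -23], 11.8, 0.6], [[-471, -574, -23], 11.8, 0.6], [[-471, -574, -23], 11.8, 0.6], [[-471, -574, -23], 11.8, 0.6], [[-471, -574, -23], 11.8, 0.6], [[-471, -574, -23], 11.8, 0.6]]' --force 40

```text
t: 1.77
eef_pos: [0.4285, -0.2025, 0.2493]
orientation: [[0.003, 1.0, -0.001], [1.0, -0.003, 0.001], [0.001, -0.001, -1.0]]
ft_force: [-0.7, 0.7, -0.4]
finger_gap: 0.0513
grip_force: 0.0
```

Request:
drive_tool --motion '[[[0, 0, 25], 0, 0.6], [[0, 0, 50], 0, 0.6], [[0, 0, 70], 0, 0.6], [[0, 0, 80], 0, 0.6], [[0, 0, 85], 0, 0.6], [[0, 0, 85], 0, 0.6], [[0, 0, 85], 0, 0.6]]'

```text
t: 2.35
eef_pos: [0.4287, -0.2011, 0.1659]
orientation: [[-0.0, 1.0, 0.001], [1.0, 0.0, -0.001], [-0.001, 0.001, -1.0]]
ft_force: [-0.4, 0.2, -0.2]
finger_gap: 0.0513
grip_force: 0.0
```

Run:
```python
from h import *
t=eyes.snapshot("top");s=eyes.snapshot("side")
a=cv2.resize(t[150:250,340:440],(400,400));b=cv2.resize(s[180:280,255:355],(400,400))
cv2.imwrite("pics/g1.png",np.hstack([a,b]))
```

```text
(no output)
```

View pics/g1.png

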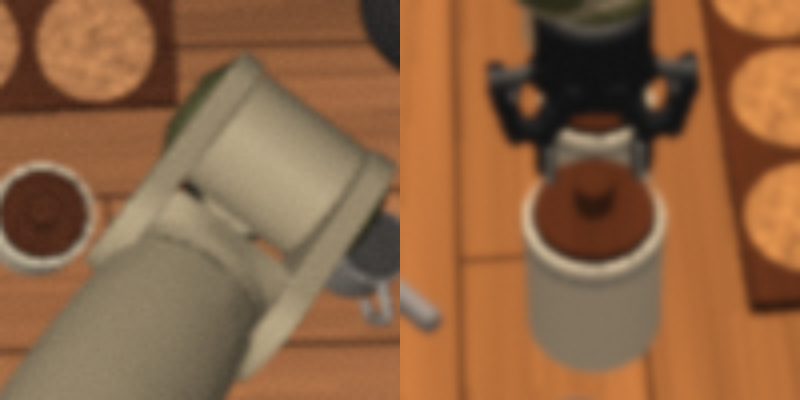

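The crop shows the fingertips at crop (552..640,173) and the knob at (593,195), so the tips look higher than, or beyond, the knob. I'll check this numerically.

Run:
```python
from h import *
o=lambda u,v:(255+(u-400)/4,180+v/4)
for z in(.144,.152,.16): print(z,px("side",[.4287,-.2011,z]), ray("side",o(596,173),z).round(4))
for n,p,z in(("knobtop",(594,186),.164),("lid",(594,212),.136)): print(n,o(*p),ray("side",o(*p),z).round(4))
```

```text
0.144 [302.88093247 228.62651578] [ 0.433  -0.1826  0.144 ]
0.152 [302.87614286 226.82333933] [ 0.4326 -0.189   0.152 ]
0.16 [302.87130954 225.00370582] [ 0.4322 -0.1953  0.16  ]
knobtop (303.5, 226.5) [ 0.4298 -0.2095  0.164 ]
lid (303.5, 233.0) [ 0.4298 -0.2101  0.136 ]
```

Request:
drive_tool --motion '[[[-5, 0, 2], 0, 0.6], [[-5, 0, 2], 0, 0.3], [[-5, 0, 2], 0, 0.1], [[-5, 0, 2], 0, 0.1], [[-5, 0, 2], 0, 0.1], [[-5, 0, 2], 0, 0.1]]' --force 40

```text
t: 2.95
eef_pos: [0.4286, -0.2064, 0.1632]
orientation: [[0.001, 1.0, 0.0], [1.0, -0.001, 0.0], [0.0, 0.0, -1.0]]
ft_force: [0.6, -0.6, 1.0]
finger_gap: 0.0083
grip_force: 0.0
```

Run:
```python
from h import *
s=eyes.snapshot("side")
cv2.imwrite("pics/g2.png",cv2.resize(s[180:280,255:355],(600,600),interpolation=cv2.INTER_CUBIC))
```

```text
(no output)
```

View pics/g2.png

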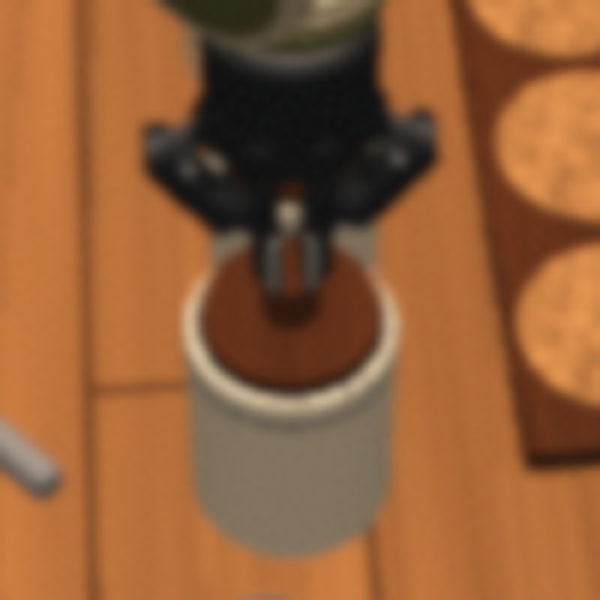

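The jaws closed to 8 mm, so they missed the knob. I'll compare with the earlier side picture close up to see whether they are above it or behind it.

Run:
```python
from h import *
s=eyes.snapshot("side");o=cv2.imread("pics/side0.png")
f=lambda i:cv2.resize(i[205:245,285:325],(400,400),interpolation=cv2.INTER_NEAREST)
cv2.imwrite("pics/g3.png",cv2.convertScaleAbs(np.hstack([f(o),f(s)]),alpha=1.6))
for y in(-.2064,-.2174):
  for z in (.141,.150,.163): print(y,z,(px("side",[.4286,y,z])-[285,205])*10)
```

```text
-0.2064 0.141 [179.75204225 258.36604807]
-0.2064 0.15 [179.70290153 238.16229765]
-0.2064 0.163 [179.6310258  208.61126074]
-0.2174 0.141 [182.44992025 290.50836211]
-0.2174 0.15 [182.4143914  270.35758317]
-0.2174 0.163 [182.36242146 240.88196764]
```

View pics/g3.png

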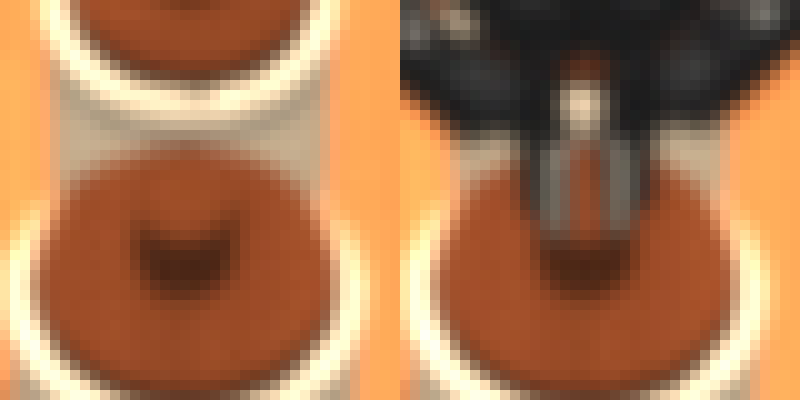

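The fingers occlude the knob's top face, so the tips are at about z=0.163, near the knob top. That is roughly 20 mm higher than the stated overhang gives. I'll open, descend carefully, and watch the force.

Request:
drive_tool --motion '[[[0, 0, -4], 0, 0.6], [[0, 0, -4], 0, 0.6], [[0, 0, -4], 0, 0.6], [[0, 0, 2], 0, 0.6], [[0, 0, 4], 0, 0.6], [[0, 0, 6], 0, 0.6], [[0, 0, 8], 0, 0.6], [[0, 0, 8], 0, 0.6]]'

```text
t: 3.72
eef_pos: [0.4284, -0.2063, 0.1547]
orientation: [[0.001, 1.0, -0.001], [1.0, -0.001, 0.001], [0.001, -0.001, -1.0]]
ft_force: [1.0, 0.5, 0.5]
finger_gap: 0.0516
grip_force: 0.0
```

Request:
drive_tool --motion '[[[0, 0, 2], 0, 0.6], [[0, 0, 4], 0, 0.6], [[0, 0, 6], 0, 0.6], [[0, 0, 6], 0, 0.6]]'

```text
t: 4.05
eef_pos: [0.4284, -0.2063, 0.1488]
orientation: [[0.001, 1.0, -0.001], [1.0, -0.001, 0.0], [0.0, -0.001, -1.0]]
ft_force: [-0.2, 0.3, 0.4]
finger_gap: 0.0512
grip_force: 0.0
```

Run:
```python
from h import *
s=eyes.snapshot("side");o=cv2.imread("pics/side0.png")
f=lambda i:cv2.resize(i[195:245,280:330],(500,500),interpolation=cv2.INTER_NEAREST)
cv2.imwrite("pics/g4.png",cv2.convertScaleAbs(f(s),alpha=1.6)); print(manip.state()["ft_force"])
```

```text
[-0.35685861  0.22840618  1.30070781]
```

View pics/g4.png

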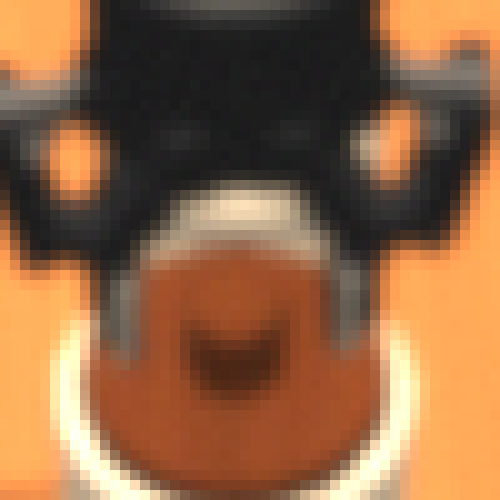

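Tips are at row ~230.5, about 15-20 mm above the lid, straddling the knob. Going down 8 mm more and closing.

Request:
drive_tool --motion '[[[0, 0, 3], 0, 0.6], [[0, 0, 6], 0, 0.6], [[0, 0, 8], 0, 0.6], [[0, 0, 8], 0, 0.3], [[0, 0, 8], 0, 0.1], [[0, 0, 8], 0, 0.1], [[0, 0, 8], 0, 0.1], [[0, 0, 8], 0, 0.1]]' --force 50

```text
t: 4.77
eef_pos: [0.4287, -0.2065, 0.1413]
orientation: [[0.001, 1.0, 0.001], [1.0, -0.001, -0.0], [-0.0, 0.001, -1.0]]
ft_force: [1.1, 0.9, 0.1]
finger_gap: 0.0262
grip_force: 49.5
```

Request:
drive_tool --motion '[[[0, 0, -5], 0, 0.1], [[0, 0, -15], 0, 0.1], [[0, 0, -30], 0, 0.1], [[0, 0, -50], 0, 0.1], [[0, 0, -70], 0, 0.1], [[0, 0, -85], 0, 0.1], [[0, 5, -93], 0, 0.1], [[0, 15, -95], 0, 0.1], [[0, 30, -95], 0, 0.1], [[0, 50, -95], 0, 0.1], [[0, 70, -95], 0, 0.1], [[0, 90, -95], 0, 0.1], [[0, 110, -95], 0, 0.1], [[0, 130, -95], 0, 0.1], [[0, 148, -95], 0, 0.1], [[0, 161, -95], 0, 0.1], [[0, 169, -95], 0, 0.1], [[0, 172, -95], 0, 0.1], [[0, 172, -95], 0, 0.1]]'

```text
t: 6.35
eef_pos: [0.6006, -0.2065, 0.2359]
orientation: [[0.0, 1.0, -0.001], [1.0, -0.0, 0.0], [0.0, -0.001, -1.0]]
ft_force: [-0.3, 0.3, -6.0]
finger_gap: 0.026
grip_force: 50.0
```

Request:
drive_tool --motion '[[[4, 0, 0], 0, 0.1], [[14, 0, 0], 0, 0.1], [[30, 0, 0], 0, 0.1], [[52, 0, 0], 0, 0.1], [[78, 0, 0], 0, 0.1], [[106, 0, 0], 0, 0.1], [[136, 0, 0], 0, 0.1], [[166, 0, 0], 0, 0.1], [[196, 0, 0], 0, 0.1], [[226, 0, 0], 0, 0.1], [[256, 0, 0], 0, 0.1], [[286, 0, 0], 0, 0.1], [[316, 0, 0], 0, 0.1], [[345, 0, 0], 0, 0.1], [[371, 0, 0], 0, 0.1], [[393, 0, 0], 0, 0.1], [[410, 0, 0], 0, 0.1], [[420, 0, 0], 0, 0.1], [[425, 0, 0], 0, 0.1], [[426, 0, 0], 0, 0.1]]'

```text
t: 8.02
eef_pos: [0.6003, 0.2203, 0.2363]
orientation: [[-0.0, 1.0, -0.0], [1.0, 0.0, -0.0], [-0.0, -0.0, -1.0]]
ft_force: [0.3, 0.6, -5.5]
finger_gap: 0.0257
grip_force: 50.0
```

Request:
drive_tool --motion '[[[0, 0, 8], 0, 0.1], [[0, 0, 20], 0, 0.1], [[0, 0, 32], 0, 0.1], [[0, 0, 44], 0, 0.1], [[0, 0, 54], 0, 0.1], [[0, 0, 60], 0, 0.1], [[0, 0, 60], 0, 0.1]]'

```text
t: 8.6
eef_pos: [0.6003, 0.2187, 0.1745]
orientation: [[0.001, 1.0, -0.003], [1.0, -0.001, -0.001], [-0.001, -0.003, -1.0]]
ft_force: [-0.4, -0.3, -5.5]
finger_gap: 0.0261
grip_force: 49.9
```

Run:
```python
from h import *
t=eyes.snapshot("top");s=eyes.snapshot("side")
cv2.imwrite("pics/p1t.png",t);cv2.imwrite("pics/p1s.png",s)
a=cv2.resize(t[130:210,220:300],(400,400));b=cv2.resize(s[100:180,300:380],(400,400))
cv2.imwrite("pics/p1.png",np.hstack([a,b]))
```

```text
(no output)
```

View pics/p1.png

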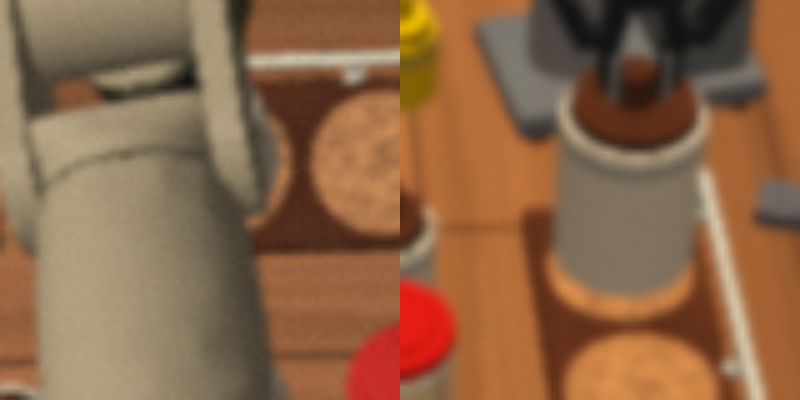

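The side crop shows d upright, just above rest_1. I'll check its centring numerically before the last 11 mm.

Run:
```python
from h import *
o=lambda u,v:(300+(u-400)/5,100+v/5)
# body left/right edges mid-height, lid ellipse centre, at crop positions
print("bottom-front",ray("side",o(622,298),.033).round(4),"exp front y = c-.049")
print("lid",ray("side",o(636,105),.136+.033).round(4))
o0=cv2.imread("pics/side0.png")
for z,p in ((.022,(344,153.6)),):print("rest1",ray("side",p,z).round(4))
# refine rest centres in side0 by colour
h=cv2.cvtColor(o0,cv2.COLOR_BGR2HSV);g=h[...,2].astype(int)
for c in((344,153),(348,178),(353,204),(358,234)):
    w=o0[c[1]-18:c[1]+19,c[0]-20:c[0]+21];m=(w[...,2]>150)&(w[...,1]>85)
    b=[x for x in blobs(m,100,2000) if x[2][18,20]]
    for q,st,_ in b: print(q+[c[0]-20,c[1]-18],st,ray("side",q+[c[0]-20,c[1]-18],.022).round(4))
```

```text
bottom-front [0.5967 0.1737 0.033 ] exp front y = c-.049
lid [0.6025 0.215  0.169 ]
rest1 [0.6011 0.2151 0.022 ]
[343.7 153.2] [5, 8, 30, 21, 480] [0.6003 0.2172 0.022 ]
[347.8 177.5] [5, 7, 31, 22, 550] [0.5995 0.0986 0.022 ]
[353.3 203.7] [5, 6, 32, 25, 638] [ 0.6022 -0.0178  0.022 ]
[357.8 233.8] [3, 5, 34, 27, 740] [ 0.5995 -0.1383  0.022 ]
```

Centred within about 2 mm. Lowering gently.

Request:
drive_tool --motion '[[[0, 0, 3], 0, 0.1], [[0, 0, 6], 0, 0.1], [[0, 0, 8], 0, 0.1], [[0, 0, 9], 0, 0.1], [[0, 0, 10], 0, 0.1], [[0, 0, 10], 0, 0.1], [[0, 0, 10], 0, 0.1]]'

```text
t: 9.28
eef_pos: [0.6009, 0.2194, 0.1662]
orientation: [[0.001, 1.0, 0.0], [1.0, -0.001, -0.0], [-0.0, 0.0, -1.0]]
ft_force: [0.2, -0.3, -5.7]
finger_gap: 0.0264
grip_force: 50.0
```

Request:
drive_tool --motion '[[[0, 0, 1], 0, 0.1], [[0, 0, 2], 0, 0.1], [[0, 0, 2.5], 0, 0.1], [[0, 0, 3], 0, 0.1], [[0, 0, 3], 0, 0.1], [[0, 0, 3], 0, 0.1]]'

```text
t: 9.78
eef_pos: [0.6009, 0.2194, 0.1634]
orientation: [[0.001, 1.0, 0.0], [1.0, -0.001, 0.0], [0.0, 0.0, -1.0]]
ft_force: [0.4, -1.0, -3.7]
finger_gap: 0.026
grip_force: 50.2
```

Request:
drive_tool --motion '[[[0, 0, 0.7], 0, 0.1], [[0, 0, 0.7], 0, 0.3], [[0, 0, 0.7], 0, 0.6], [[0, 0, 0.7], 0, 0.6], [[0, 0, 0.7], 0, 0.6], [[0, 0, -5], 0, 0.6], [[0, 0, -20], 0, 0.6], [[0, 0, -45], 0, 0.6], [[0, 0, -70], 0, 0.6], [[-10, -5, -70], 0, 0.6], [[-40, -22, -70], 0, 0.6], [[-75, -40, -70], 0, 0.6], [[-110, -59, -70], 0, 0.6], [[-145, -78, -70], 0, 0.6], [[-180, -97, -70], 0, 0.6], [[-215, -116, -70], 0, 0.6], [[-250, -135, -70], 0, 0.6], [[-285, -153, -70], 0, 0.6], [[-301, -162, -70], 0, 0.6], [[-301, -162, -70], 0, 0.6]]'

```text
t: 11.45
eef_pos: [0.4375, -0.0842, 0.234]
orientation: [[0.005, 1.0, 0.001], [1.0, -0.005, -0.001], [-0.001, 0.001, -1.0]]
ft_force: [1.2, 0.4, -0.3]
finger_gap: 0.0511
grip_force: 0.0
```

Run:
```python
from h import *
t=eyes.snapshot("top");s=eyes.snapshot("side")
cv2.imwrite("pics/p2t.png",t);cv2.imwrite("pics/p2s.png",s)
a=cv2.resize(t[130:210,220:300],(400,400));b=cv2.resize(s[100:220,280:400],(400,400))
cv2.imwrite("pics/p2.png",np.hstack([a,b]))
m=((t.max(2)<95));m[:140]=0;m[180:]=0;m[:,:246]=0;m[:,285:]=0
for c,b,_ in blobs(m,100,2000): print(c,b,ray("top",c,.158).round(4))
```

```text
[257.  153.8] [246, 142, 24, 25, 483] [0.5988 0.2221 0.158 ]
[271.1 167.2] [246, 146, 39, 34, 376] [0.5538 0.177  0.158 ]
```

View pics/p2.png

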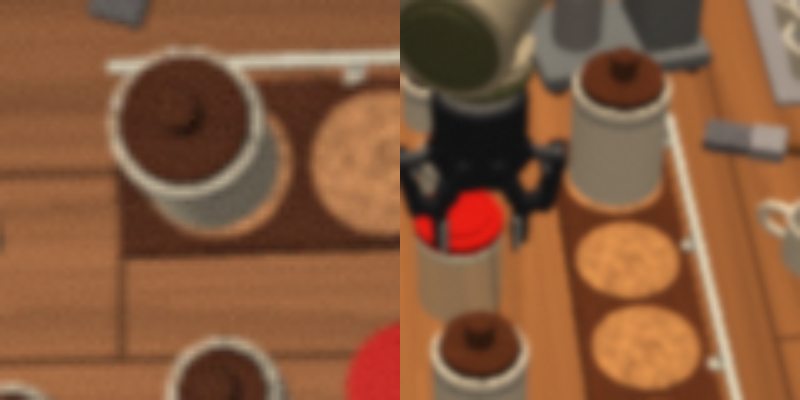

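d is at (0.599,0.222) in the top view, against the rest at (0.600,0.222): upright and centred. Now c.

Request:
drive_tool --motion '[[[0, 0, 25], 0, 0.6], [[0, 0, 55], 0, 0.6], [[0, 0, 80], 0, 0.6], [[0, 0, 98], 0, 0.6], [[0, 0, 108], 0, 0.6], [[0, 0, 113], 0, 0.6], [[0, 0, 114], 0, 0.6], [[0, 0, 114], 0, 0.6], [[0, 0, 114], 0, 0.3], [[0, 0, 114], 0, 0.1], [[0, 0, 114], 0, 0.1], [[0, 0, 114], 0, 0.1], [[0, 0, 114], 0, 0.1]]'

```text
t: 12.63
eef_pos: [0.4389, -0.0816, 0.1201]
orientation: [[0.001, 1.0, 0.001], [1.0, -0.001, -0.001], [-0.001, 0.001, -1.0]]
ft_force: [-2.2, 0.6, 5.4]
finger_gap: 0.026
grip_force: 48.9
```

Request:
drive_tool --motion '[[[0, 0, -5], 0, 0.1], [[0, 0, -18], 0, 0.1], [[0, 0, -36], 0, 0.1], [[0, 0, -54], 0, 0.1], [[0, 3, -66], 0, 0.1], [[0, 14, -70], 0, 0.1], [[0, 32, -70], 0, 0.1], [[0, 54, -70], 0, 0.1], [[2, 78, -70], 0, 0.1], [[10, 102, -70], 0, 0.1], [[24, 124, -70], 0, 0.1], [[44, 142, -70], 0, 0.1], [[68, 154, -70], 0, 0.1], [[94, 160, -70], 0, 0.1], [[120, 162, -70], 0, 0.1], [[144, 162, -70], 0, 0.1], [[163, 162, -70], 0, 0.1], [[175, 162, -70], 0, 0.1], [[181, 162, -70], 0, 0.1], [[182, 162, -70], 0, 0.1]]'

```text
t: 14.3
eef_pos: [0.6006, 0.101, 0.189]
orientation: [[-0.0, 1.0, -0.001], [1.0, 0.0, -0.0], [-0.0, -0.001, -1.0]]
ft_force: [0.2, 0.1, -5.5]
finger_gap: 0.0261
grip_force: 50.1
```

Request:
drive_tool --motion '[[[0, 0, 6], 0, 0.1], [[0, 0, 16], 0, 0.1], [[0, 0, 26], 0, 0.1], [[0, 0, 34], 0, 0.1], [[0, 0, 39], 0, 0.1], [[0, 0, 42], 0, 0.1], [[0, 0, 44], 0, 0.1], [[0, 0, 45], 0, 0.1], [[0, 0, 45], 0, 0.1], [[0, 0, 45], 0, 0.1]]'

```text
t: 15.13
eef_pos: [0.6009, 0.1004, 0.1445]
orientation: [[0.001, 1.0, 0.001], [1.0, -0.001, -0.0], [-0.0, 0.001, -1.0]]
ft_force: [0.3, -0.4, -5.4]
finger_gap: 0.0259
grip_force: 50.1
```

Run:
```python
from h import *
s=eyes.snapshot("side"); cv2.imwrite("pics/p3s.png",s)
cv2.imwrite("pics/p3.png",cv2.resize(s[110:220,300:410],(550,550)))
print(manip.state()["ft_force"],manip.state()["wrist_torque"])
```

```text
[-0.42698096 -0.11599797 -5.96099891] [-0.02635675 -0.03784719  0.03429646]
```

View pics/p3.png

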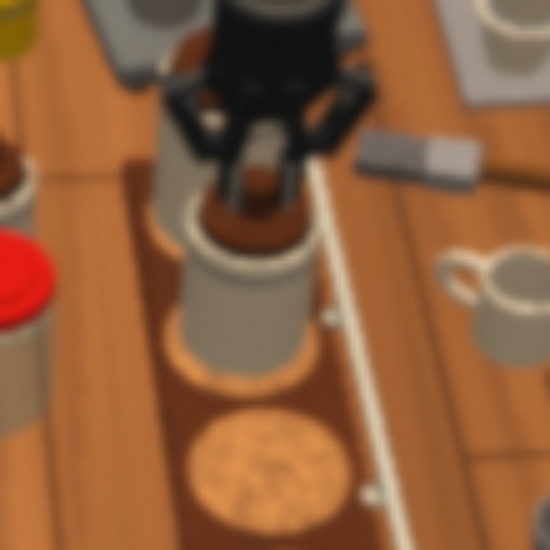

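c hangs upright above rest_2 (bottom centre crop (246,370), rest centre column 242, about 1-2 mm off in x). Lowering the last bit.

Request:
drive_tool --motion '[[[0, -1, 0.5], 0, 0.1], [[0, -1, 1.5], 0, 0.1], [[0, -1, 2], 0, 0.1], [[0, -1, 2.5], 0, 0.1], [[0, -1, 2.5], 0, 0.1], [[0, -1, 2.5], 0, 0.1]]'

```text
t: 15.68
eef_pos: [0.5998, 0.1004, 0.1423]
orientation: [[0.001, 1.0, 0.0], [1.0, -0.001, -0.0], [-0.0, 0.0, -1.0]]
ft_force: [-2.6, 0.1, 2.4]
finger_gap: 0.0261
grip_force: 50.9
```

In contact. Release, rise and go to b.

Request:
drive_tool --motion '[[[0, 0, 0], 0, 0.3], [[0, 0, 0], 0, 0.6], [[0, 0, 0], 0, 0.6], [[0, 0, 0], 0, 0.6], [[0, 0, -5], 0, 0.6], [[0, 0, -20], 0, 0.6], [[0, 0, -45], 0, 0.6], [[0, 0, -75], 0, 0.6], [[4, -12, -75], 0, 0.6], [[20, -35, -75], 0, 0.6], [[38, -65, -75], 0, 0.6], [[56, -95, -75], 0, 0.6], [[75, -125, -75], 0, 0.6], [[92, -150, -75], 0, 0.6], [[104, -168, -75], 0, 0.6], [[104, -168, -75], 0, 0.6], [[104, -168, -75], 0, 0.6]]'

```text
t: 17.1
eef_pos: [0.4317, 0.205, 0.2175]
orientation: [[-0.001, 1.0, 0.002], [1.0, 0.001, 0.0], [0.0, 0.002, -1.0]]
ft_force: [0.1, -0.7, -0.6]
finger_gap: 0.0515
grip_force: 0.0
```

Request:
drive_tool --motion '[[[0, 0, 20], 0, 0.6], [[0, 0, 50], 0, 0.6], [[0, 0, 80], 0, 0.6], [[0, 0, 101], 0, 0.6], [[0, 0, 113], 0, 0.6], [[0, 0, 118], 0, 0.6], [[0, 0, 119], 0, 0.6], [[0, 0, 119], 0, 0.6], [[0, 0, 119], 0, 0.6]]'

```text
t: 17.85
eef_pos: [0.4327, 0.2045, 0.0986]
orientation: [[0.001, 1.0, 0.002], [1.0, -0.001, 0.0], [0.0, 0.002, -1.0]]
ft_force: [0.4, 0.2, -0.4]
finger_gap: 0.0513
grip_force: 0.0
```

Run:
```python
from h import *
s=eyes.snapshot("side");t=eyes.snapshot("top");cv2.imwrite("pics/p4t.png",t)
a=cv2.resize(s[115:175,265:325],(400,400));b=cv2.resize(t[120:220,215:315],(400,400))
cv2.imwrite("pics/p4.png",np.hstack([a,b]))
```

```text
(no output)
```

View pics/p4.png

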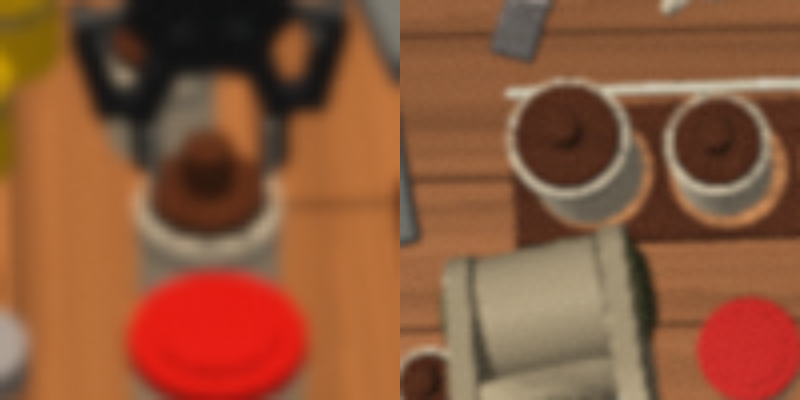

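The jaws straddle b's knob, and c and d stand on rests 2 and 1. Grip b and carry it high over the jar.

Request:
drive_tool --motion '[[[0, 0, 0.5], 0, 0.3], [[0, 0, 0.5], 0, 0.1], [[0, 0, 0.5], 0, 0.1], [[0, 0, 0.5], 0, 0.1], [[0, 0, 0.5], 0, 0.1], [[0, 0, -5], 0, 0.1], [[0, 0, -18], 0, 0.1], [[0, 0, -40], 0, 0.1], [[0, 0, -65], 0, 0.1], [[0, 0, -90], 0, 0.1], [[0, 0, -115], 0, 0.1], [[0, 0, -133], 0, 0.1], [[0, 0, -143], 0, 0.1], [[0, 0, -147], 0, 0.1], [[0, 0, -147], 0, 0.1]]'

```text
t: 19.2
eef_pos: [0.4318, 0.2045, 0.2446]
orientation: [[0.001, 1.0, -0.0], [1.0, -0.001, -0.0], [-0.0, -0.0, -1.0]]
ft_force: [0.1, 0.4, -4.2]
finger_gap: 0.0259
grip_force: 49.9
```

Request:
drive_tool --motion '[[[-4, 0, 0], 0, 0.1], [[-14, 0, 0], 0, 0.1], [[-32, 0, 0], 0, 0.1], [[-56, 0, 0], 0, 0.1], [[-82, 0, 0], 0, 0.1], [[-108, 0, 0], 0, 0.1], [[-134, 0, 0], 0, 0.1], [[-160, 4, 0], 0, 0.1], [[-183, 12, 0], 0, 0.1], [[-202, 26, 0], 0, 0.1], [[-214, 46, 0], 0, 0.1], [[-220, 70, 0], 0, 0.1], [[-222, 96, 0], 0, 0.1], [[-222, 121, 0], 0, 0.1], [[-222, 142, 0], 0, 0.1], [[-222, 157, 0], 0, 0.1], [[-222, 165, 0], 0, 0.1], [[-222, 168, 0], 0, 0.1], [[-222, 168, 0], 0, 0.1]]'

```text
t: 20.78
eef_pos: [0.5995, -0.0182, 0.2435]
orientation: [[0.001, 1.0, -0.002], [1.0, -0.001, 0.0], [0.0, -0.002, -1.0]]
ft_force: [-0.7, 0.5, -4.1]
finger_gap: 0.026
grip_force: 50.0
```

Request:
drive_tool --motion '[[[0, 0, 5], 0, 0.1], [[0, 0, 18], 0, 0.1], [[0, 0, 36], 0, 0.1], [[0, 0, 56], 0, 0.1], [[0, 0, 76], 0, 0.1], [[0, 0, 94], 0, 0.1], [[0, 0, 108], 0, 0.1], [[0, 0, 116], 0, 0.1], [[0, 0, 120], 0, 0.1], [[0, 0, 121], 0, 0.1], [[0, 0, 121], 0, 0.1], [[0, 0, 121], 0, 0.1]]'

```text
t: 21.78
eef_pos: [0.6, -0.0177, 0.1246]
orientation: [[0.001, 1.0, 0.002], [1.0, -0.001, -0.0], [-0.0, 0.002, -1.0]]
ft_force: [-0.8, -0.2, -3.5]
finger_gap: 0.0259
grip_force: 49.9
```

Run:
```python
from h import *
s=eyes.snapshot("side"); t=cv2.imread("pics/p4t.png")
cv2.imwrite("pics/p5.png",cv2.resize(s[140:250,300:410],(550,550)))
m=(t.max(2)<95);m[:135]=0;m[175:]=0;m[:,:240]=0;m[:,:]&=np.arange(640)<330
for c,b,_ in blobs(cv2.morphologyEx(m.astype(np.uint8),cv2.MORPH_OPEN,np.ones((7,7),np.uint8)),100,2000): print(c,b,ray("top",c,.158)[:2].round(4),ray("top",c,.136)[:2].round(4))
```

```text
[256.7 153.7] [245, 142, 25, 24, 486] [0.5991 0.223 ] [0.6046 0.2264]
[294.3 155.3] [285, 146, 20, 20, 335] [0.5913 0.1023] [0.5966 0.1036]
```

View pics/p5.png

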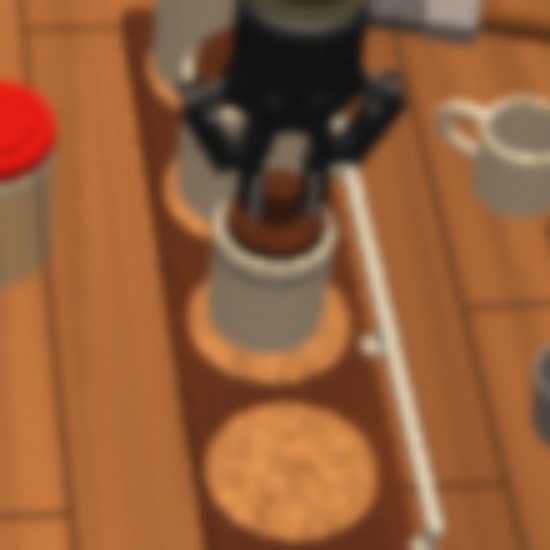

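Let me quantify b's centring in y from its front bottom edge: crop (269,352), rest front edge (270,383).

Run:
```python
from h import *
print("b centre", ray("side",(300+269/5,140+352/5),.0265)+[0,.037,0], "rest3", ray("side",(300+270/5,140+383/5),.022)+[0,.052,0])
s=eyes.snapshot("side")
col=s[195:222,352:356].mean(1).astype(int)
for i,c in enumerate(col): print(195+i,c.tolist(),end=" ")
```

```text
b centre [ 0.59916844 -0.01233466  0.0265    ] rest3 [ 0.59721064 -0.01872515  0.022     ]
195 [95, 113, 127] 196 [84, 100, 111] 197 [86, 102, 114] 198 [91, 109, 123] 199 [94, 113, 128] 200 [95, 115, 129] 201 [95, 114, 129] 202 [94, 114, 129] 203 [95, 115, 130] 204 [95, 115, 129] 205 [94, 114, 129] 206 [94, 114, 129] 207 [95, 114, 129] 208 [94, 115, 130] 209 [92, 116, 139] 210 [88, 125, 167] 211 [82, 136, 201] 212 [77, 140, 213] 213 [74, 138, 212] 214 [72, 134, 208] 215 [66, 124, 195] 216 [51, 97, 159] 217 [35, 66, 119] 218 [27, 51, 100] 219 [29, 54, 106] 220 [42, 80, 140] 221 [60, 112, 183]
```

Request:
drive_tool --motion '[[[-1, 0, 1], 0, 0.1], [[-2, 1, 2], 0, 0.1], [[-2, 1, 3], 0, 0.1], [[-2, 1, 3.5], 0, 0.1], [[-2, 1, 4], 0, 0.1], [[-2, 1, 4.3], 0, 0.1], [[-2, 1, 4.3], 0, 0.1], [[-2, 1, 4.3], 0, 0.1]]'

```text
t: 22.55
eef_pos: [0.6007, -0.0196, 0.1199]
orientation: [[0.001, 1.0, 0.0], [1.0, -0.001, -0.0], [-0.0, 0.0, -1.0]]
ft_force: [-3.1, -0.8, 2.0]
finger_gap: 0.0257
grip_force: 50.6
```

Request:
drive_tool --motion '[[[0, 0, 0], 0, 0.3], [[0, 0, 0], 0, 0.6], [[0, 0, 0], 0, 0.6], [[0, 0, 0], 0, 0.6], [[0, 0, -5], 0, 0.6], [[0, 0, -20], 0, 0.6], [[0, 0, -50], 0, 0.6], [[0, 0, -85], 0, 0.6], [[0, 0, -100], 0, 0.6], [[30, -15, -100], 0, 0.6], [[65, -33, -100], 0, 0.6], [[100, -51, -100], 0, 0.6], [[135, -69, -100], 0, 0.6], [[170, -86, -100], 0, 0.6], [[205, -104, -100], 0, 0.6], [[240, -122, -100], 0, 0.6], [[275, -139, -100], 0, 0.6], [[310, -157, -100], 0, 0.6], [[345, -175, -100], 0, 0.6], [[370, -188, -100], 0, 0.6]]'

```text
t: 24.22
eef_pos: [0.4112, 0.353, 0.22]
orientation: [[-0.001, 1.0, 0.001], [1.0, 0.001, 0.001], [0.001, 0.001, -1.0]]
ft_force: [-0.4, -0.5, 0.0]
finger_gap: 0.0512
grip_force: 0.0
```

Run:
```python
from h import *
t=eyes.snapshot("top");cv2.imwrite("pics/p6t.png",t)
m=(t.max(2)<95);m[:135]=0;m[175:]=0;m[:,:240]=0;m[:,:]&=np.arange(640)<380
for c,b,_ in blobs(cv2.morphologyEx(m.astype(np.uint8),cv2.MORPH_OPEN,np.ones((7,7),np.uint8)),80,2000): print(c,b,[ray("top",c,z)[:2].round(4) for z in(.158,.136,.114)])
cv2.imwrite("pics/p6.png",cv2.resize(t[130:220,230:390],(800,450)))
```

```text
[256.7 153.7] [245, 142, 25, 24, 485] [array([0.5991, 0.223 ]), array([0.6046, 0.2264]), array([0.61  , 0.2297])]
[346.4 147.9] [342, 144, 10, 9, 87] [array([ 0.6122, -0.0663]), array([ 0.6178, -0.0679]), array([ 0.6235, -0.0694])]
[294.  155.3] [284, 146, 21, 20, 342] [array([0.5913, 0.1032]), array([0.5966, 0.1046]), array([0.6019, 0.1059])]
[329.7 155.6] [322, 148, 16, 16, 220] [array([ 0.5878, -0.0117]), array([ 0.5931, -0.0123]), array([ 0.5983, -0.0129])]
```

View pics/p6.png

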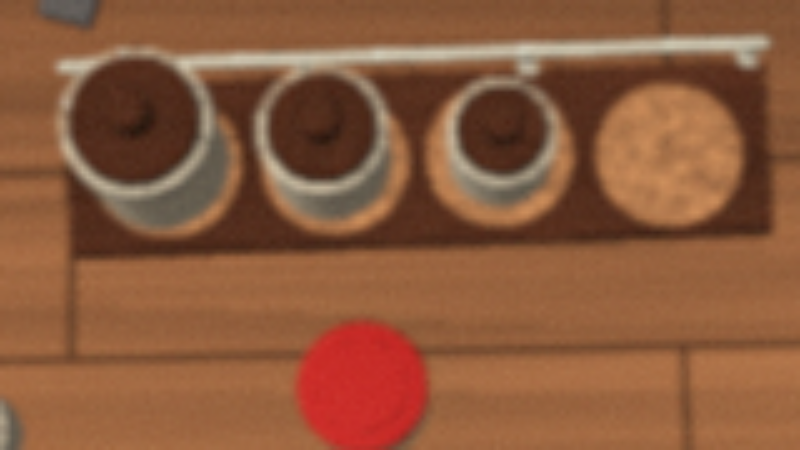

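All three stand centred within about 3 mm, and the red jar is unmoved. Last, canister a.

Request:
drive_tool --motion '[[[0, 0, 0], 0, 0.6], [[0, 0, 25], 0, 0.6], [[0, 0, 60], 0, 0.6], [[0, 0, 95], 0, 0.6], [[0, 0, 122], 0, 0.6], [[0, 0, 136], 0, 0.6], [[0, 0, 142], 0, 0.6], [[0, 0, 143], 0, 0.6], [[0, 0, 143], 0, 0.6], [[0, 0, 143], 0, 0.3], [[0, 0, 143], 0, 0.1], [[0, 0, 143], 0, 0.1], [[0, 0, 143], 0, 0.1], [[0, 0, 143], 0, 0.1]]'

```text
t: 25.43
eef_pos: [0.4134, 0.3509, 0.0778]
orientation: [[0.001, 1.0, 0.002], [1.0, -0.001, 0.001], [0.001, 0.002, -1.0]]
ft_force: [-1.7, 0.0, 6.4]
finger_gap: 0.0261
grip_force: 48.8
```

Request:
drive_tool --motion '[[[0, 0, -5], 0, 0.1], [[0, 0, -18], 0, 0.1], [[0, 0, -40], 0, 0.1], [[0, 0, -65], 0, 0.1], [[0, 0, -90], 0, 0.1], [[0, 0, -115], 0, 0.1], [[0, 0, -133], 0, 0.1], [[0, 0, -143], 0, 0.1], [[0, 0, -147], 0, 0.1], [[-4, 0, -147], 0, 0.1], [[-14, 0, -147], 0, 0.1], [[-32, 0, -147], 0, 0.1], [[-56, 0, -147], 0, 0.1], [[-82, 0, -147], 0, 0.1], [[-108, 0, -147], 0, 0.1], [[-132, 0, -147], 0, 0.1], [[-150, 0, -147], 0, 0.1], [[-160, 0, -147], 0, 0.1], [[-164, 0, -147], 0, 0.1], [[-164, 0, -147], 0, 0.1]]'

```text
t: 27.1
eef_pos: [0.4127, 0.186, 0.2229]
orientation: [[0.002, 1.0, -0.001], [1.0, -0.002, -0.0], [-0.0, -0.001, -1.0]]
ft_force: [-0.0, 0.6, -2.5]
finger_gap: 0.026
grip_force: 49.5
```

Request:
drive_tool --motion '[[[-4, 0, 0], 0, 0.1], [[-14, 0, 0], 0, 0.1], [[-34, 0, 0], 0, 0.1], [[-62, 0, 0], 0, 0.1], [[-92, 0, 0], 0, 0.1], [[-122, 0, 0], 0, 0.1], [[-152, 0, 0], 0, 0.1], [[-182, 0, 0], 0, 0.1], [[-212, 0, 0], 0, 0.1], [[-242, 3, 0], 0, 0.1], [[-270, 12, 0], 0, 0.1], [[-293, 28, 0], 0, 0.1], [[-309, 52, 0], 0, 0.1], [[-319, 80, 0], 0, 0.1], [[-323, 110, 0], 0, 0.1], [[-324, 140, 0], 0, 0.1], [[-324, 164, 0], 0, 0.1], [[-324, 180, 0], 0, 0.1], [[-324, 187, 0], 0, 0.1], [[-324, 188, 0], 0, 0.1]]'

```text
t: 28.77
eef_pos: [0.6011, -0.1375, 0.2226]
orientation: [[-0.0, 1.0, -0.001], [1.0, 0.0, 0.0], [0.0, -0.001, -1.0]]
ft_force: [0.4, 0.2, -3.1]
finger_gap: 0.026
grip_force: 49.8
```

Request:
drive_tool --motion '[[[0, 0, 5], 0, 0.1], [[0, 0, 18], 0, 0.1], [[0, 0, 36], 0, 0.1], [[0, 0, 56], 0, 0.1], [[0, 0, 76], 0, 0.1], [[0, 0, 94], 0, 0.1], [[0, 0, 108], 0, 0.1], [[0, 0, 116], 0, 0.1], [[0, 0, 120], 0, 0.1], [[0, 0, 121], 0, 0.1], [[0, 0, 121], 0, 0.1], [[0, 0, 121], 0, 0.1]]'

```text
t: 29.77
eef_pos: [0.6009, -0.1378, 0.1034]
orientation: [[0.001, 1.0, 0.001], [1.0, -0.001, -0.001], [-0.001, 0.001, -1.0]]
ft_force: [0.3, -0.2, -2.9]
finger_gap: 0.026
grip_force: 49.9
```

Run:
```python
from h import *
s=eyes.snapshot("side")
cv2.imwrite("pics/p7.png",cv2.resize(s[170:270,310:410],(500,500)))
```

```text
(no output)
```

View pics/p7.png

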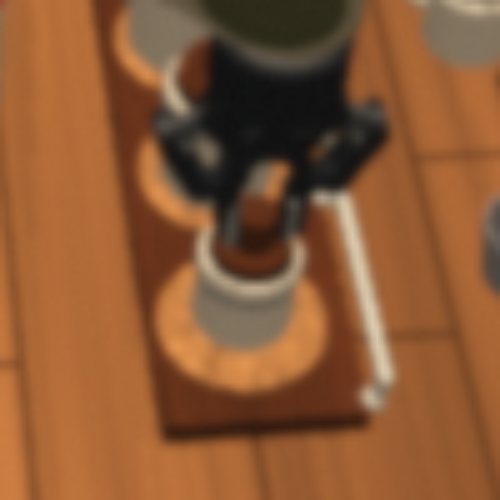

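a hangs upright, slightly toward the far side of rest_4. Shift 3 mm toward -y and lower.

Request:
drive_tool --motion '[[[-1.5, 0, 0.5], 0, 0.1], [[-3, 0, 1.5], 0, 0.1], [[-3, 0, 2.5], 0, 0.1], [[-3, 0, 3], 0, 0.1], [[-3, 0, 3.5], 0, 0.1], [[-3, 0, 3.8], 0, 0.1], [[-3, 0, 3.8], 0, 0.1], [[-3, 0, 3.8], 0, 0.1]]'

```text
t: 30.48
eef_pos: [0.6008, -0.1409, 0.0999]
orientation: [[0.001, 1.0, 0.001], [1.0, -0.001, -0.001], [-0.001, 0.001, -1.0]]
ft_force: [-4.3, -0.3, 7.7]
finger_gap: 0.0257
grip_force: 50.8
```

Contact. Release and back off.

Request:
drive_tool --motion '[[[0, 0, 0], 0, 0.3], [[0, 0, 0], 0, 0.6], [[0, 0, 0], 0, 0.6], [[0, 0, 0], 0, 0.6], [[0, 0, -5], 0, 0.6], [[0, 0, -20], 0, 0.6], [[0, 0, -50], 0, 0.6], [[0, 0, -85], 0, 0.6], [[0, 0, -120], 0, 0.6], [[0, -30, -130], 0, 0.6], [[0, -65, -130], 0, 0.6], [[0, -100, -130], 0, 0.6], [[0, -135, -130], 0, 0.6], [[-30, -165, -130], 0, 0.6], [[-65, -190, -130], 0, 0.6], [[-100, -200, -130], 0, 0.6], [[-100, -200, -130], 0, 0.6], [[-100, -200, -130], 0, 0.6], [[-100, -200, -130], 0, 0.6]]'

```text
t: 32.07
eef_pos: [0.4007, -0.2401, 0.2288]
orientation: [[0.001, 1.0, 0.0], [1.0, -0.001, 0.0], [0.0, 0.0, -1.0]]
ft_force: [-0.0, 0.5, -0.7]
finger_gap: 0.0515
grip_force: 0.0
```

Run:
```python
from h import *
t=eyes.snapshot("top");s=eyes.snapshot("side")
m=(t.max(2)<95);m[:135]=0;m[175:]=0;m[:,:240]=0;m[:,:]&=np.arange(640)<390
for c,b,_ in blobs(cv2.morphologyEx(m.astype(np.uint8),cv2.MORPH_OPEN,np.ones((7,7),np.uint8)),80,2000): print(c,b,[ray("top",c,z)[:2].round(4) for z in(.158,.136,.114,.092)])
cv2.imwrite("pics/p8.png",np.hstack([cv2.resize(t[130:220,240:400],(400,225)),cv2.resize(s[90:270,230:410],(225,225))]))
```

```text
[256.7 153.7] [245, 142, 25, 24, 486] [array([0.5991, 0.223 ]), array([0.6046, 0.2264]), array([0.61  , 0.2297]), array([0.6154, 0.2331])]
[346.4 148.3] [342, 144, 10, 10, 94] [array([ 0.6108, -0.0663]), array([ 0.6165, -0.0678]), array([ 0.6221, -0.0693]), array([ 0.6277, -0.0709])]
[294.  155.3] [284, 146, 21, 20, 342] [array([0.5913, 0.1032]), array([0.5966, 0.1046]), array([0.6019, 0.1059]), array([0.6072, 0.1072])]
[329.8 155.5] [322, 148, 16, 16, 222] [array([ 0.5882, -0.012 ]), array([ 0.5934, -0.0126]), array([ 0.5986, -0.0132]), array([ 0.6039, -0.0138])]
[365.5 156.9] [360, 152, 12, 11, 122] [array([ 0.5811, -0.127 ]), array([ 0.5862, -0.1296]), array([ 0.5913, -0.1321]), array([ 0.5964, -0.1347])]
```

View pics/p8.png

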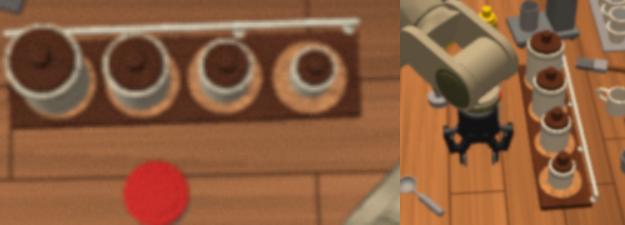

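All four are upright in order, within about 4 mm of their rest centres, and the jar is untouched. Handing in.

```bash
python3 -c "
from bench import manip
print(manip.job_done())"
```

```text
the job is handed in; nothing more can be done
None
```

All four canisters are on their rests in size order, the largest nearest the grinder, each upright and within about 4 mm of centre by camera; the glass jar was left where it stood, and the job was handed in at about 32 s.

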